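# Take a batch of specimens off the hot plate

## Task

The metal specimens have been heated in the pan: slide the pan, never lifting it off the glass and without tipping the specimens over, from the large ring of the hot plate to the centre of the small ring. With the pan there, take the specimens out and stand each one upright on the floor of its own cell in the divided wooden tray; when the pan is empty, slide it back to the centre of the large ring for the next group. Leave the calorimeter, the beaker and the counter tube on its bracket where they are.

Things in the scene. Friction and masses are not known exactly. Their poses are not given: they have to be found in the camera images.
- hob: fixed portable two-ring hot plate: white box 280 mm (x) by 490 mm (y) with a flat black glass top 65 mm above the bench, knobs on its front (-x) side; origin at bench level under its centre, z up, y along the row of the two rings, which lie 115 mm either side of the centre (either may be the large one)
- ring_large_mid (a point): centre of the large ring, a light grey circle 180 mm across with a small cross, printed on the glass (flat); the point lies on the glass, 65 mm above the bench. The pan starts roughly over this ring
- ring_small_mid (a point): centre of the small ring, a light grey circle 145 mm across with a small cross, printed on the glass (flat); the point lies on the glass, 230 mm from the centre of the large ring
- pan_center (a point): shallow round aluminium pan, loose, 0.45 kg: 184 mm across at the bottom, 192 mm at the rim, 36 mm tall, wall 3.5 mm thick (can be pinched from above or pushed), floor 4 mm thick. This point is on its axis 18 mm above its underside. A black handle (24 mm wide, 14 mm thick, top 41 mm above the pan's underside) sticks out along its -x axis, 115 to 235 mm from its axis
- crate: fixed low wooden tray with 3 by 2 square cells: 162 mm (x) by 110 mm (y), 24 mm tall, floor 6 mm thick, walls and dividers 6 mm thick; cells 46 mm square and 18 mm deep, their centres at x = -52, 0, +52 mm and y = -26, +26 mm from the origin, which is at the centre of the underside; z up. It stands beside the hot plate, left or right
- calorimeter_mid (a point): bystander: white insulated calorimeter cup with a black lid, 80 mm across, 93 mm tall, beside the far corner of the hot plate, beyond the tray or the counter tube, loose; this point is 45 mm above its underside
- beaker_mid (a point): bystander: glass beaker 68 mm across, 90 mm tall, beside the far corner of the hot plate, beyond the tray or the counter tube, loose; this point is 45 mm above its underside
- counter_tube_mid (a point): bystander: steel counter tube in a light blue clip on a dark blue bracket and grey base 130 by 90 mm, about 115 mm tall, loose, beside the hot plate on the side away from the tray; this point is 50 mm above its underside
- spec1_center (a point): plain metal cylinder (a heat-capacity specimen) 28 mm in diameter and 40 mm tall with a 9 mm thin wire eye on top that may be ignored, 70 to 210 g; this point is at its centre, 20 mm above its underside; z is its long axis. At the start it stands upright in the pan. Absent (None) in some runs
- spec2_center (a point): plain metal cylinder (a heat-capacity specimen) 28 mm in diameter and 40 mm tall with a 9 mm thin wire eye on top that may be ignored, 70 to 210 g; this point is at its centre, 20 mm above its underside; z is its long axis. At the start it stands upright in the pan. Absent (None) in some runs
- spec3_center (a point): plain metal cylinder (a heat-capacity specimen) 28 mm in diameter and 40 mm tall with a 9 mm thin wire eye on top that may be ignored, 70 to 210 g; this point is at its centre, 20 mm above its underside; z is its long axis. At the start it stands upright in the pan. Absent (None) in some runs
- spec4_center (a point): plain metal cylinder (a heat-capacity specimen) 28 mm in diameter and 40 mm tall with a 9 mm thin wire eye on top that may be ignored, 70 to 210 g; this point is at its centre, 20 mm above its underside; z is its long axis. At the start it stands upright in the pan. Absent (None) in some runs
- spec5_center (a point): plain metal cylinder (a heat-capacity specimen) 28 mm in diameter and 40 mm tall with a 9 mm thin wire eye on top that may be ignored, 70 to 210 g; this point is at its centre, 20 mm above its underside; z is its long axis. At the start it stands upright in the pan. Absent (None) in some runs
- spec6_center (a point): plain metal cylinder (a heat-capacity specimen) 28 mm in diameter and 40 mm tall with a 9 mm thin wire eye on top that may be ignored, 70 to 210 g; this point is at its centre, 20 mm above its underside; z is its long axis. At the start it stands upright in the pan. Absent (None) in some runs
Mind the look-alikes: they are no part of the job. Leave any turquoise look-alike of the part that bears spec1_center alone. Leave any blue look-alike of the part that bears spec6_center alone.

How it is judged:
By the outcome, as a careful person would: the job done as asked, in the order asked, and still so for the second after the job is handed in, with the robot touching nothing.
Of spec1, spec2, spec3, spec4, spec5, spec6 only 4 to 6 are there at a start; the rules pass over those that are not, and their reading is None.
At some moment in a run one of pan may be knocked a few centimetres aside while the robot is not near it.
It also fails if it takes over 210 s, if anything falls off the work surface, if the arm or the gripper's body presses on something with over 40 N, if the wrist force passes 120 N, or if a joint passes its speed limit or range.

## Robot

A 7-joint arm with a two-finger parallel gripper is mounted at the origin on the work surface. World frame = base frame: x ahead of the robot, y to its left, z up, the work surface at z = 0. Lengths are in mm, angles in rad, forces in N, time in s.
With the tool pointing down it reaches from about 350 to 900 mm from the base axis. Payload 19.9 kg.
Tool frame: the origin (TCP) lies on the centre line of the jaws, within the pads' length; the fingertips stand tcp_to_tips ahead of it and the grasp point (between the pads) lies 11 mm behind it (tcp_to_tips is the distance from the TCP to the fingertips, in mm); z points along the fingers, y is the line along which they close (so a half turn about z gives the same grasp; the last joint's range is limited). The gripper opens to 85 mm and grips with 20 to 120 N. Pads are 22 mm wide; open, the fingers measure 114 mm over their backs; the gripper's body (76 mm by 85 mm) begins 54 mm behind the grasp point. The pads swing forward as they close: fully open they stand 13 mm farther back than shut.
Start: joints at [1.262, 0.417, -0.01, 1.614, 0.005, 1.111, -0.053], TCP at [165.375, -602.702, 201.36] pointing down, gripper open.
Joint ranges: [-2.81, 2.81], [-0.39, 2.02], [-1.27, 1.25], [0.06, 2.57], [-1.19, 4.33], [0.19, 2], [-2.82, 2.82]. Speed limits (rad/s): [1.89, 1.89, 2.39, 2.39, 3.01, 3.01, 3.01].

## Interface

Orientations are given as [roll, pitch, yaw] about the fixed x, y, z axes, in that order (R = Rz(yaw) Ry(pitch) Rx(roll)).
In Python, from rig import * gives the robot as it stands. Calls block until the motion is done:
- reach(position, orientation): joint-space move of the TCP to a pose.
- move_l(position, rot=None, vel=150): straight line of the TCP; rot=None keeps the orientation; vel is the mean speed in mm/s.
- set_joints(angles): joint-space move.
- release() and clamp(effort=None): open the fingers fully, or close them until they stop; effort is the grip in N (None keeps the last).
- dwell(seconds).
- ik(position, orientation): joint angles nearest the present ones, or None.
- snapshot(name): name is "side" or "top"; returns the picture (480x640x3 uint8, red, green, blue); there is no depth.
- camera_model(name): a dict with "vertical_fov" (degrees; the focal length in pixels is half the picture's height over the tangent of half this angle, whatever the lens; pixels are square), "cx", "cy" (the principal point, pixels), "R" (3x3) and "t" (3): a world point X has camera coordinates R X + t. Camera axes: x right, y down, z forward; pixel columns grow to the right and rows downward; lengths in mm; the calibration is good to about 2 mm. A picture is of the moment at which its call begins. camera_model takes no time and is no camera call.
A pose or a line that the arm cannot do raises MotionError and nothing moves.
- job_done(): hands the job in; it is judged then, once.
Readings, each from a call of its own:
- read_time_s(): time.
- read_qpos(): joint angles.
- read_joint_vel(): joint speeds.
- read_tau(): joint torques, N m.
- read_ee_pos(): TCP position.
- read_ee_rot(): TCP orientation.
- read_ft_force(): force on the tool from outside, world axes, zero at the start.
- read_moment(): the same for the moment, N m.
- read_opening(): finger opening in mm.
- read_grasp_force(): force on a finger pad.
Only numpy, scipy, OpenCV 4.12 (cv2) and the standard library are available. Lean on these libraries where they do the work, as an engineer would, in place of code of your own. Each camera call takes 0.05 s, during which the arm holds its last target. There are 200 camera calls.

## Working session

There is one attempt and no reset: what is moved stays moved. The work goes in short steps, each a Python script; the robot and the scene stay as the last script left them, time stands still between calls to the robot, and variables do not carry over. Pictures are saved under pics/ and viewed, at most 14 in all, crops included, and the job is handed in when it is done.

```bash
ls; mkdir -p pics; python3 - <<'E'
from rig import *
import cv2
for n in("side","top"):
    cv2.imwrite(f"pics/{n}0.png",snapshot(n)[:,:,::-1]); print(n,camera_model(n))
print(read_ee_pos(),read_ee_rot(),read_time_s(),read_opening())
try: print(tcp_to_tips)
except Exception as e: print(e)
E
```

```text
pics
side {'vertical_fov': 56.37904488869235, 'cx': 326.31658293331475, 'cy': 240.952160243957, 'R': array([[-0.84560613, -0.53356318, -0.01614342],
       [-0.28923598,  0.48338814, -0.82624358],
       [ 0.44865669, -0.69400738, -0.56308164]]), 't': array([493.54742553, 227.90481946, 629.54878377])}
top {'vertical_fov': 46.36463403437795, 'cx': 325.5339617193509, 'cy': 246.27965691334376, 'R': array([[-0.02459604, -0.99964498, -0.01024423],
       [-0.99591578,  0.02539219, -0.08664297],
       [ 0.08687233,  0.00807131, -0.99618676]]), 't': array([  23.31296898,  568.94003062, 1244.64809821])}
[ 165.28200444 -602.38613693  200.83005934] [-3.14048740e+00  1.00441655e-04  2.67823851e-01] 0.1 85.3279064824488
8.0
```

View pics/top0.png

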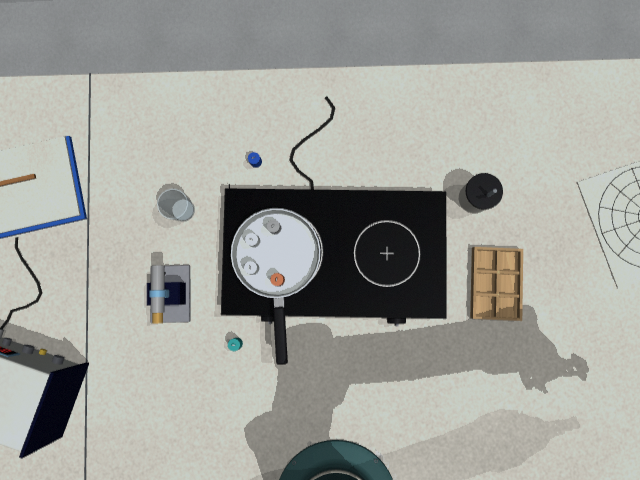

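View pics/side0.png

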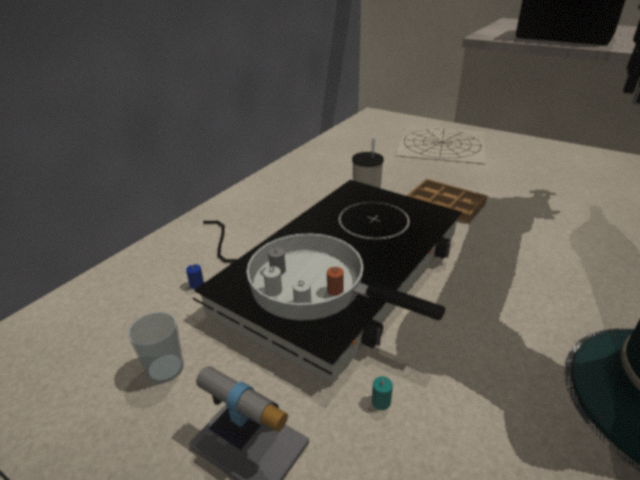

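Top view: there are four specimens in the pan, grey at (251,240), (272,227) and (251,267), and orange at (277,280). The look-alikes are the turquoise cylinder at (234,344) and the blue one at (254,158). Both stand on the bench outside the pan, so I leave them alone. The small ring is at (387,254), the tray at (497,283) and the handle points to (282,360). The side view agrees.

```bash
cat > h.py <<'E'
from rig import *
import numpy as np, cv2
def K(n):
    m=camera_model(n); f=240/np.tan(np.radians(m["vertical_fov"])/2)
    return m,f
def ray(n,uv,z):
    m,f=K(n); uv=np.atleast_2d(np.asarray(uv,float))
    d=np.c_[(uv[:,0]-m["cx"])/f,(uv[:,1]-m["cy"])/f,np.ones(len(uv))]@m["R"]
    c=-m["R"].T@m["t"]; return (c+d*((z-c[2])/d[:,2])[:,None])[:,:2]
def proj(n,X):
    m,f=K(n); p=np.atleast_2d(X)@m["R"].T+m["t"]
    return np.c_[f*p[:,0]/p[:,2]+m["cx"],f*p[:,1]/p[:,2]+m["cy"]]
def fitc(p):
    A=np.c_[2*p,np.ones(len(p))]; s=np.linalg.lstsq(A,(p**2).sum(1),rcond=None)[0]
    return s[:2],np.sqrt(s[2]+s[:2]@s[:2])
E
python3 - <<'E'
from h import *
im=snapshot("top"); g=cv2.cvtColor(im,cv2.COLOR_RGB2GRAY); hsv=cv2.cvtColor(im,cv2.COLOR_RGB2HSV)
print("cam",[(-K(n)[0]["R"].T@K(n)[0]["t"]).round() for n in("top","side")])
# small ring (bright on black glass)
w=np.zeros_like(g); w[215:292,350:424]=g[215:292,350:424]; m=(w>70).astype(np.uint8)
v,u=np.nonzero(m); P=ray("top",np.c_[u,v],65)
c0=ray("top",[[387,254]],65)[0]; r=np.linalg.norm(P-c0,axis=1)
print("cross",P[r<20].mean(0), "ring",fitc(P[r>55]))
# glass outline
blk=((g<45)*255).astype(np.uint8); blk[:,:200]=0; blk[:180]=0;blk[322:]=0;blk[:,452:]=0
v,u=np.nonzero(blk)
rect=cv2.minAreaRect(np.c_[u,v].astype(np.float32)); b=cv2.boxPoints(rect); W=ray("top",b,65)
print("hob",W.round(1).tolist(),W.mean(0),np.linalg.norm(W-np.roll(W,1,0),axis=1))
# pan rim
c=ray("top",[[276,253]],101)[0]
lab=(g>100).astype(np.uint8); lab[:,:222]=0; lab[:195]=0;lab[306:]=0;lab[:,340:]=0
cs,_=cv2.findContours(lab,0,1); k=max(cs,key=cv2.contourArea)[:,0]; P=ray("top",k,101)
for _ in range(5):
    cc,R=fitc(P); P=P[abs(np.linalg.norm(P-cc,axis=1)-R)<2.5]
print("pan",cc,R,len(P),len(k))
# tray
t=((hsv[...,0]<22)&(hsv[...,1]>80)).astype(np.uint8); t[:,:460]=0;t[:,535:]=0;t[:235]=0;t[335:]=0
v,u=np.nonzero(t); rect=cv2.minAreaRect(np.c_[u,v].astype(np.float32)); W=ray("top",cv2.boxPoints(rect),24)
print("tray",W.round(1).tolist(),W.mean(0),np.linalg.norm(W-np.roll(W,1,0),axis=1))
crop=cv2.resize(im[190:370,215:345],None,fx=3.2,fy=3.2,interpolation=2); cv2.imwrite("pics/pan1.png",crop[:,:,::-1])
crop=cv2.resize(im[235:335,440:540],None,fx=4,fy=4,interpolation=2); cv2.imwrite("pics/tray1.png",crop[:,:,::-1])
E
```

```text
cam [array([ 4.590e+02, -1.000e+00,  1.289e+03]), array([201., 590., 551.])]
cross [ 548.18464597 -124.01305736] ring (array([ 547.84927257, -124.26480029]), np.float64(70.8242681491168))
hob [[719.4, 237.1], [706.2, -259.0], [397.0, -245.6], [408.8, 239.7]] [557.85008759  -6.93523108] [310.67136072 496.2608569  309.40104643 485.52803274]
pan [551.56697362 113.76762899] 96.4587856726435 189 271
tray [[399.5, -309.2], [560.4, -322.0], [553.7, -437.5], [393.1, -423.5]] [ 476.65713286 -373.07502432] [114.45498203 161.3436347  115.71615199 161.18462123]
```

View pics/pan1.png

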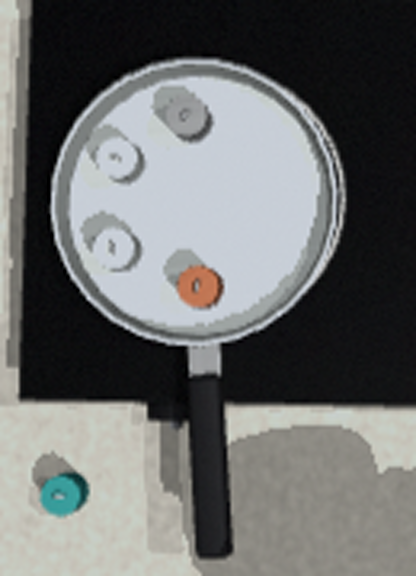

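```bash
cat >> h.py <<'E'
def edge(g,pts,ax,lo,hi,th=90,rev=False):
    o=[]
    for q in pts:
        s=(g[lo:hi,q] if ax==0 else g[q,lo:hi]).astype(float)
        i=np.nonzero((s[:-1]>th)!=(s[1:]>th))[0]
        if len(i)!=1: continue
        i=i[0]; p=lo+i+(th-s[i])/(s[i+1]-s[i]); o.append((q,p) if ax==0 else (p,q))
    return np.array(o)
def line(P):
    vx,vy,x,y=cv2.fitLine(P.astype(np.float32),cv2.DIST_HUBER,0,.01,.01).ravel()
    r=(P-[x,y])@[-vy,vx]; return np.array([x,y]),np.array([vx,vy]),len(P),abs(r).max()
E
python3 - <<'E'
from h import *
im=snapshot("top"); g=cv2.cvtColor(im,cv2.COLOR_RGB2GRAY)
for nm,a in(("far",(range(250,435),0,180,200)),("right",(range(200,300),1,436,456)),("near",(list(range(300,384))+list(range(410,440)),0,308,326)),("left",(range(200,300),1,212,228))):
    e=edge(g,*a)
    if len(e)<5: print(nm,len(e)); continue
    P=ray("top",e,65); c,d,n,r=line(P); print(nm,e[0],c.round(1),d.round(4),n,r.round(1),np.degrees(np.arctan2(d[1],d[0])))
E
```

```text
far [250.         188.05882353] [692.6  -2. ] [0.0403 0.9992] 182 19.7 87.68956
right [445.6637931 200.       ] [ 552.4 -254. ] [ 0.9992 -0.0398] 100 0.4 -2.2836332
near [300.         315.81944444] [410.2 -69.3] [0.0399 0.9992] 114 0.9 87.71357
left [223.50943396 200.        ] [564.8 236.3] [ 0.9992 -0.04  ] 100 0.6 -2.291677
```

View pics/tray1.png

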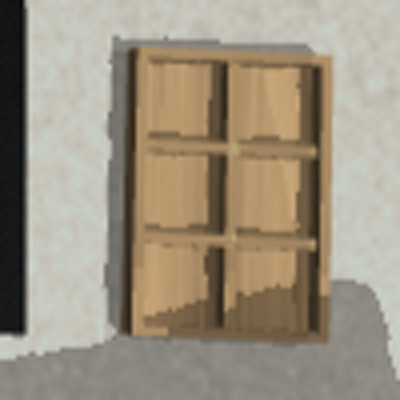

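Tray crop: the divider crossings are at crop (234,148) and (232,239), and the outline is clear with all six cells empty. The hob edges and the small ring agree, with hob centre (552.5,-8.9) and yaw -2.29°. That puts the small ring at (547.9,-124.0) and the large one at (557.1,106). I will pinch the pan's free -y wall and slide it.

```bash
cat >> h.py <<'E'
D=np.array([.04,.9992]); SMALL=np.array([547.9,-124.0]); LARGE=SMALL+230*D
def pan(im):
    """pan centre from the rim on black glass; keeps best circle of radius ~96"""
    g=cv2.cvtColor(im,cv2.COLOR_RGB2GRAY); m=np.zeros_like(g); m[197:308,228:440]=g[197:308,228:440]
    cs,_=cv2.findContours((m>100).astype(np.uint8),0,1); k=max(cs,key=lambda c:cv2.contourArea(cv2.convexHull(c)))
    P=ray("top",cv2.convexHull(k)[:,0],101)
    for _ in range(6):
        c,R=fitc(P); e=abs(np.linalg.norm(P-c,axis=1)-R); P=P[e<max(2.5,np.percentile(e,80))]
    return c,R,len(P)
def down(xy,z,yaw,hi=200,vel=120):
    reach([*xy,hi],[np.pi,0,yaw]); move_l([*xy,z],vel=vel)
E
python3 - <<'E'
from h import *
c,R,n=pan(snapshot("top")); print("pan",c,R,n)
u=lambda x,y:((x+.5)/4-.5+440,(y+.5)/4-.5+235)
X=ray("top",[u(234,148),u(232,239),u(138,50),u(332,56),u(328,342),u(133,333)],24)
print("tray mid",X[:2].mean(0),X[2:].mean(0),X[0]-X[1],X[2]-X[5],X[3]-X[4],"w",X[2]-X[3])
p=c-93*D
down(p,92,-.04); print(read_ee_pos(),read_ft_force(),read_time_s())
clamp(25); print(read_opening(),read_grasp_force(),read_ft_force(),read_ee_pos())
cv2.imwrite("pics/pinch.png",snapshot("side")[:,:,::-1])
E
```

```text
pan [551.61228061 113.63141375] 97.29903680956205 30
tray mid [ 476.80667474 -375.98939781] [ 476.22246037 -375.79333172] [50.93727255 -3.72900787] [158.53983551 -10.32723828] [159.97167967 -11.02746582] w [  6.17733892 109.0043602 ]
[548.33968258  20.77027181  92.66877817] [ 0.41818384  0.25523604 -1.05452561] 3.8917
0.1979520647872163 0.0 [-0.65575668 -0.90969196  0.46738098] [547.89217495  20.72694374  91.98957008]
```

View pics/pinch.png

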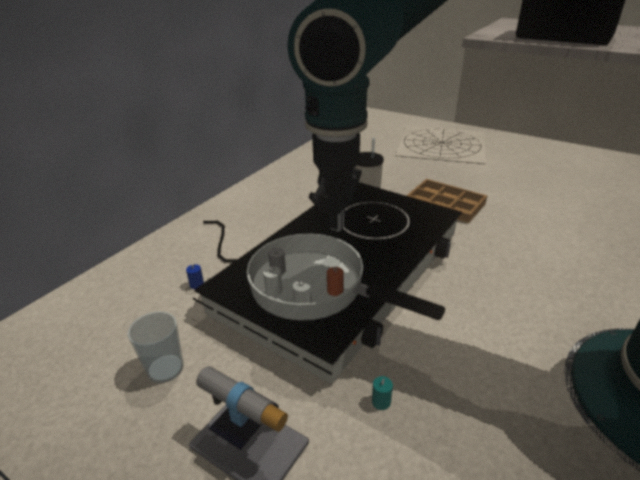

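The gripper closed on nothing, and in the side view its tips are near (340,225), behind the rim. I'll compare the projections.

```bash
python3 - <<'E'
from h import *
for n in("side","top"): print(n,proj(n,[[548,20.7,84],[551.6,113.6,101],[548,17.6,101],[554,209,101],[*SMALL,65],[476.5,-375.9,24]]).round().tolist())
a=snapshot("top"); print(pan(a),read_ee_rot(),read_time_s())
crop=cv2.resize(a[180:330,220:420],None,fx=3,fy=3,interpolation=2); b=cv2.resize(snapshot("side")[150:330,220:460],None,fx=2.5,fy=2.5,interpolation=2)
cv2.imwrite("pics/p2.png",np.hstack([crop[:,:,::-1],])); cv2.imwrite("pics/p3.png",b[:,:,::-1])
E
```

```text
side [[336.0, 246.0], [305.0, 265.0], [337.0, 238.0], [268.0, 297.0], [372.0, 220.0], [446.0, 195.0]]
top [[320.0, 254.0], [276.0, 253.0], [321.0, 253.0], [232.0, 253.0], [386.0, 253.0], [498.0, 283.0]]
(array([552.63457301, 116.56924701]), np.float64(94.8398117044877), 20) [-3.14158820e+00  1.49754806e-05 -3.99625807e-02] 4.7583
```

View pics/p3.png

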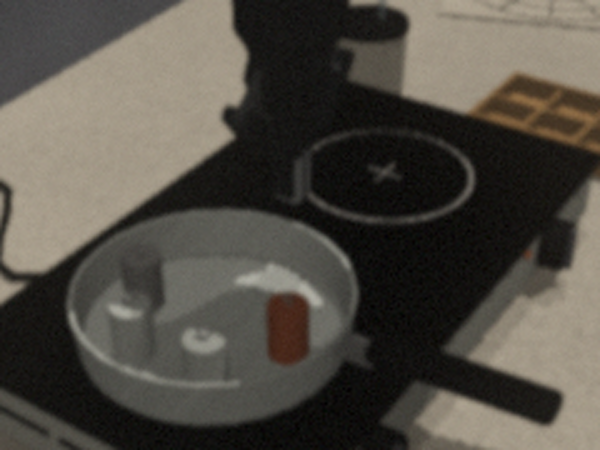

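View pics/p2.png

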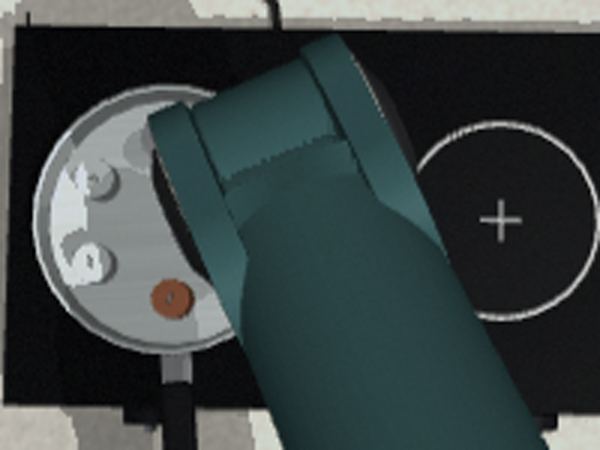

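The pan hasn't moved and nothing was gripped. The fingertips appear to end above the rim, so I'll check where the tips really are against a light background, shut and open.

```bash
python3 - <<'E'
from h import *
move_l([547.9,20.7,150]); p=[551,100,150]; move_l(p)
o=[]
for k in range(2):
    im=snapshot("side").copy(); print(read_opening(),read_ee_pos())
    uv=proj("side",[read_ee_pos(),read_ee_pos()-[0,0,8]])
    for q,c in zip(uv,((255,0,0),(0,255,0))): im[int(round(q[1])),int(round(q[0]))]=c
    print(uv); o.append(cv2.resize(cv2.convertScaleAbs(im[150:330,240:400],alpha=1.6,beta=25),None,fx=2.5,fy=2.5,interpolation=cv2.INTER_NEAREST)); release()
cv2.imwrite("pics/tips.png",np.hstack(o)[:,:,::-1])
E
```

```text
0.5516963212005839 [550.96194778  98.69694527 149.61331654]
[[309.3537751  236.39918714]
 [309.53804702 240.4903169 ]]
85.58636734280233 [550.99158491 100.02314213 150.00418584]
[[308.86955194 236.58383832]
 [309.05710821 240.68016438]]
```

View pics/tips.png

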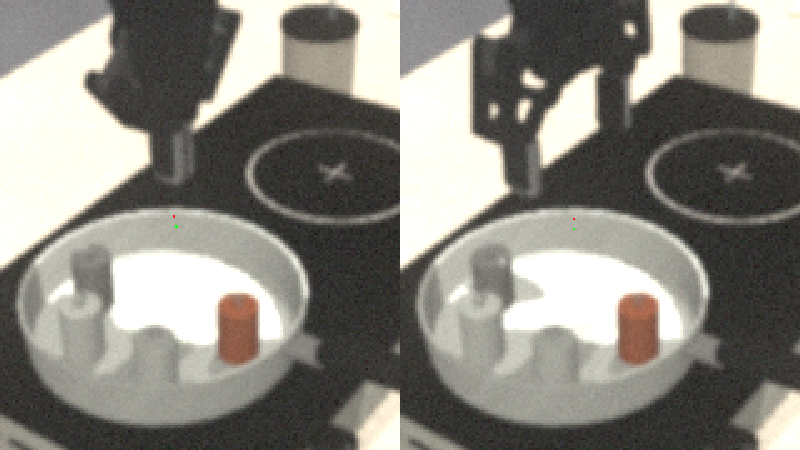

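The shut tips show at (309,223), about 18 px above the predicted (309.5,240.5). Either the tips sit some 35 mm higher than stated or there is an offset in x and y. A gentle touch on the free glass at the small ring will settle it.

```bash
python3 - <<'E'
from h import *
clamp(20); move_l([551,-20,150],vel=200); reach([*SMALL,96],[np.pi,0,-.04])
f0=np.mean([read_ft_force() for _ in range(5)],0); z=96
while z>32:
    z-=2; move_l([*SMALL,z],vel=40); f=read_ft_force()-f0
    if f[2]>4: break
print("z",z,f.round(1),read_ee_pos().round(1),read_time_s())
s=snapshot("side"); uv=proj("side",[[*SMALL,65],read_ee_pos()]); print(uv.round(1))
cv2.imwrite("pics/touch.png",cv2.resize(cv2.convertScaleAbs(s[130:290,300:460],alpha=1.8,beta=30),None,fx=3.5,fy=3.5)[:,:,::-1])
move_l([*SMALL,z+30])
E
```

```text
z 34 [-9.2  0.8 23. ] [ 548.2 -124.    35.1] 16.925
[[372.5 219.5]
 [371.8 231.6]]
```

View pics/touch.png

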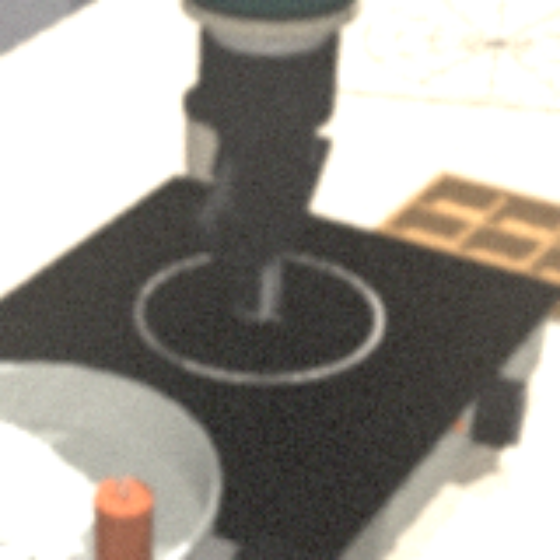

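The tip touched down right on the cross, at crop (255,318) against the predicted (254,313), so x and y are right. Contact came at TCP z≈35, so the shut tips actually stand 30 mm above the reported TCP height, not 8 mm below it. I'll use measured tip height = TCP z + 30 from here on.

```bash
cat >> h.py <<'E'
def tz(tip): return tip-30.   # TCP height for a given (shut) fingertip height
E
python3 - <<'E'
from h import *
move_l([*SMALL,150],vel=200); release(); im=snapshot("top"); c=np.array([551.6,113.7])
p=c-93*D; down(p,tz(79),-.04,hi=150,vel=80); print(read_ft_force().round(1))
clamp(30); print("grip",read_opening(),read_grasp_force(),read_ft_force().round(1),read_ee_pos().round(1))
if 2<read_opening()<8:
    q=SMALL-93*D; move_l([*q,tz(79)],vel=60); print(read_ee_pos().round(1),read_ft_force().round(1),read_opening())
    dwell(.3); release(); move_l([*q,150],vel=150); reach([450,-300,200],[np.pi,0,0])
    im=snapshot("top"); print(pan(im),read_time_s())
    cv2.imwrite("pics/slid.png",cv2.resize(im[190:380,325:455],None,fx=3.1,fy=3.1,interpolation=2)[:,:,::-1])
E
```

```text
[-0.1  0.  -0.4]
grip 4.761072742933709 28.981772786937654 [-1.  1.  1.] [547.8  21.   49. ]
[ 544.4 -216.1   49. ] [1.  5.9 2.8] 4.615487804597903
(array([ 554.92398895, -123.80867148]), np.float64(95.17637588747533), 28) 28.125
```

```bash
ls pics
```

```text
p2.png
p3.png
pan1.png
pinch.png
side0.png
slid.png
tips.png
top0.png
touch.png
tray1.png
```

View pics/slid.png

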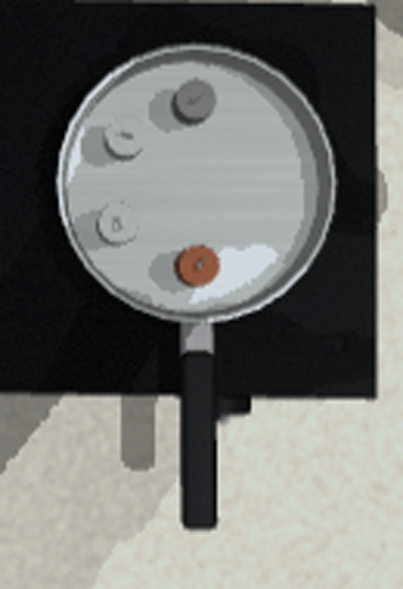

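The pan now sits over the small ring and all four specimens are upright. By eye its centre is at pixel (388,249), a few mm toward +x. I'll measure it more carefully along with the specimens.

```bash
cat >> h.py <<'E'
def pan(im,guess,show=False):
    """rim outer edge: radial scan outwards in world polar coords at z=101, last bright->dark step near 96 mm"""
    g=cv2.cvtColor(im,cv2.COLOR_RGB2GRAY).astype(np.float32); c=np.array(guess,float)
    for _ in range(4):
        a=np.radians(np.arange(0,360,3)); a=a[abs((np.degrees(a)-180+180)%360-180)<155] # leave handle out
        r=np.arange(80,112,.5); X=np.stack([c[0]+np.cos(a)[:,None]*r,c[1]+np.sin(a)[:,None]*r,np.full((len(a),len(r)),101.)],-1)
        uv=proj("top",X.reshape(-1,3)).reshape(len(a),len(r),2).astype(np.float32)
        I=cv2.remap(g,uv[...,0],uv[...,1],cv2.INTER_LINEAR); P=[]
        for i in range(len(a)):
            k=np.nonzero((I[i,:-1]>75)&(I[i,1:]<=75))[0]
            if len(k): P.append(X[i,k[-1],:2])
        P=np.array(P)
        for _ in range(6):
            c,R=fitc(P); e=abs(np.linalg.norm(P-c,axis=1)-R); P=P[e<max(1.5,np.percentile(e,85))]
    return c.round(1),R.round(1),len(P)
E
python3 - <<'E'
from h import *
im=snapshot("top"); print(pan(im,SMALL),proj("top",[*SMALL,101]))
im0=cv2.imread("pics/top0.png")[:,:,::-1]; print("start",pan(im0,[551,113]),"large",LARGE)
u=lambda x,y:((x+.5)/3.1-.5+325,(y+.5)/3.1-.5+190)
print("spec",ray("top",[u(194,102),u(124,138),u(118,223),u(197,265)],109).round(1).tolist())
E
```

```text
(array([ 554.8, -123.9]), np.float64(95.7), 99) [[388.02433618 251.63547527]]
start (array([553., 114.]), np.float64(97.4), 76) large [557.1   105.816]
spec [[609.1, -123.6], [585.6, -75.1], [527.6, -69.2], [497.7, -121.9]]
```

```bash
python3 - <<'E'
from h import *
clamp(20); reach([690,-124.5,130],[np.pi,0,0]); move_l([690,-124.5,tz(80)],vel=120)
move_l([668,-124.5,tz(80)],vel=80); move_l([655,-124.5,tz(80)],vel=25); print(read_ft_force().round(1),read_ee_pos().round(1))
move_l([690,-124.5,tz(80)],vel=80); move_l([690,-124.5,150],vel=200); release(); reach([560,-330,200],[np.pi,0,0])
im=snapshot("top"); print(pan(im,SMALL),read_time_s())
E
```

```text
[ 0.9  0.  -0.3] [ 654.9 -124.6   50. ]
(array([ 550.4, -124.1]), np.float64(95.8), 99) 35.0667
```

```bash
python3 - <<'E'
from h import *
S=np.array([[604.7,-123.8],[581.2,-75.3],[523.2,-69.4],[493.3,-122.1]])
a=np.linspace(0,2*np.pi,40); o=[]
for n,(r0,r1,c0,c1) in(("top",(200,300,340,435)),("side",(170,270,325,420))):
    im=cv2.resize(snapshot(n)[r0:r1,c0:c1],None,fx=4.2,fy=4.2,interpolation=2); im=cv2.convertScaleAbs(im,alpha=1.2 if n=="side" else .8)
    for s in S:
        uv=proj(n,np.c_[s[0]+14*np.cos(a),s[1]+14*np.sin(a),np.full(40,109.)])
        uv=((uv-[c0,r0]+.5)*4.2-.5).round().astype(int); cv2.polylines(im,[uv],True,(0,255,0),1)
    o.append(im)
cv2.imwrite("pics/ov.png",np.hstack(o)[:,:,::-1])
E
```

```text
(no output)
```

View pics/ov.png

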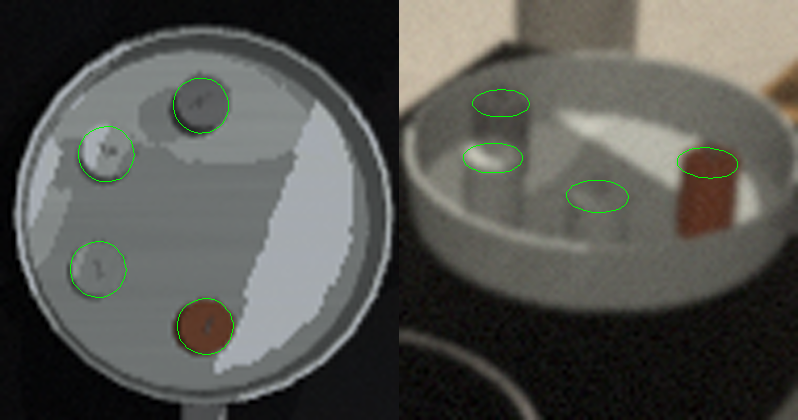

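The projected circles lie on the tops in both views, so the specimen positions are good. Next I pick closing angles that keep the fingers clear of neighbours and the rim.

```bash
cat >> h.py <<'E'
def sweep(S,i,pc,left):
    """closing angles: (angle, neighbour clearance, farthest finger corner from the pan axis)"""
    out=[]
    for a in np.radians(np.arange(0,180,3)):
        d=np.array([np.cos(a),np.sin(a)]); n=np.array([-d[1],d[0]]); cl=99
        for j in left:
            if j==i: continue
            v=S[j]-S[i]; al,pe=abs(v@d),abs(v@n); cl=min(cl,np.hypot(max(al-57.5,0),max(pe-11,0))-14)
        rad=max(np.linalg.norm(S[i]-pc+s*57.5*d+t*11*n) for s in(1,-1) for t in(1,-1))
        out.append((np.degrees(a).round(),round(cl,1),round(rad,1)))
    return out
E
python3 - <<'E'
from h import *
S=np.array([[604.7,-123.8],[581.2,-75.3],[523.2,-69.4],[493.3,-122.1]]); pc=np.array([550.4,-124.1])
left=[0,1,2,3]
while left:
    b=[]
    for i in left:
        for o in sweep(S,i,pc,left):
            if o[1]>=4: b.append((o[2],i,o[0],o[1]))
    b.sort(); print(b[0],[min([x for x in b if x[1]==i],default=None) for i in left]); left.remove(b[0][1])
E
```

```text
(np.float64(90.4), 3, np.float64(90.0), np.float64(4.9)) [(np.float64(92.6), 0, np.float64(81.0), np.float64(5.8)), (np.float64(113.9), 1, np.float64(24.0), np.float64(4.0)), (np.float64(92.6), 2, np.float64(27.0), np.float64(6.6)), (np.float64(90.4), 3, np.float64(90.0), np.float64(4.9))]
(np.float64(92.6), 0, np.float64(81.0), np.float64(5.8)) [(np.float64(92.6), 0, np.float64(81.0), np.float64(5.8)), (np.float64(113.9), 1, np.float64(24.0), np.float64(4.0)), (np.float64(92.6), 2, np.float64(27.0), np.float64(6.6))]
(np.float64(92.0), 1, np.float64(144.0), np.float64(4.3)) [(np.float64(92.0), 1, np.float64(144.0), np.float64(4.3)), (np.float64(92.6), 2, np.float64(27.0), np.float64(6.6))]
(np.float64(92.6), 2, np.float64(27.0), 99) [(np.float64(92.6), 2, np.float64(27.0), 99)]
```

```bash
cat >> h.py <<'E'
TR=np.array([476.5,-375.9]); TY=np.radians(-3.85)
def cell(cx,cy):
    c,s=np.cos(TY),np.sin(TY); return TR+[c*cx-s*cy,s*cx+c*cy]
def best(p,yaw):
    q0=read_qpos(); o=[]
    for y in(yaw,yaw+np.pi,yaw-np.pi):
        q=ik(p,[np.pi,0,y])
        if q is not None: o.append((np.abs(np.array(q)-q0).max(),y))
    return min(o)[1]
def pick(xy,deg):
    p=[*xy,140]; y=best(p,np.radians(deg-90)); reach(p,[np.pi,0,y]); move_l([*xy,tz(90)],vel=130)
    f=read_ft_force()[2]; clamp(40); dwell(.1); o=read_opening(); print("grip",o,read_grasp_force(),f.round(1))
    if not 25<o<31: return False
    move_l([*xy,140],vel=120); print("held",read_opening()); return True
def place(c):
    xy=cell(*c); p=[*xy,140]; y=best(p,TY-np.pi/2); reach(p,[np.pi,0,y]); f0=read_ft_force()[2]
    move_l([*xy,3],vel=180); move_l([*xy,-2],vel=30); print("down",(read_ft_force()[2]-f0).round(1),read_ee_pos().round(1))
    release(); move_l([*xy,130],vel=200)
E
python3 - <<'E'
from h import *
if pick([493.3,-122.1],90):
    place((-52,-26)); a=snapshot("top"); print(pan(a,SMALL),read_time_s())
    s=snapshot("side"); cv2.imwrite("pics/pl1.png",np.hstack([cv2.resize(x,None,fx=4,fy=4,interpolation=2) for x in(a[235:335,440:540],s[160:260,400:500])])[:,:,::-1])
E
```

```text
grip 26.589080489096723 38.841678500175476 -0.3
held 26.85252167075328
down -0.4 [ 422.9 -398.5   -1.8]
(array([ 550.4, -123.9]), np.float64(95.7), 99) 42.125
```

```bash
ls pics | tail -1
```

```text
tray1.png
```

View pics/pl1.png

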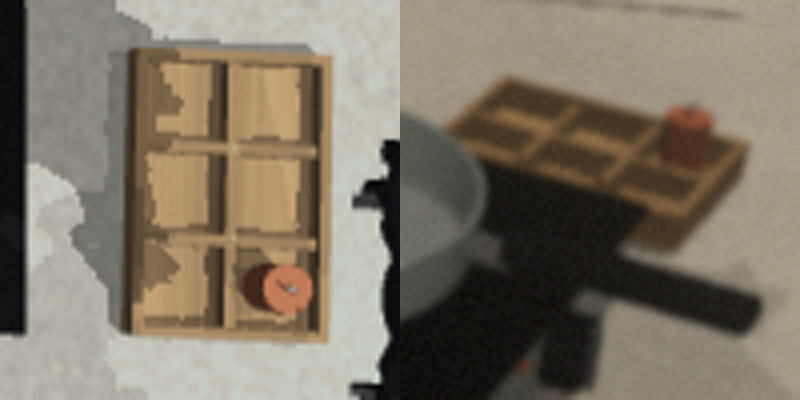

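The orange specimen stands upright in its cell, with its top at crop (278,287). Continuing with the rest and checking the pan before each pick.

```bash
python3 - <<'E'
from h import *
for xy,deg,c in(([604.7,-123.8],81,(52,-26)),([581.2,-75.3],144,(52,26)),([523.2,-69.4],27,(-52,26))):
    pc,R,n=pan(snapshot("top"),[550.4,-124]); print(pc,R,n,read_time_s())
    if np.linalg.norm(pc-[550.4,-124])>2.5: print("pan moved"); break
    if not pick(xy,deg): break
    place(c)
reach([450,-330,220],[np.pi,0,0]); a=snapshot("top"); s=snapshot("side"); print(pan(a,SMALL),read_time_s(),read_opening())
cv2.imwrite("pics/pl2.png",np.hstack([cv2.resize(a[190:390,325:535],(441,420),interpolation=2),cv2.resize(s[150:270,330:510],(359,240))[:420] if 0 else cv2.copyMakeBorder(cv2.resize(s[150:270,330:510],(359,240),interpolation=2),0,180,0,0,0)])[:,:,::-1])
E
```

```text
[ 550.4 -123.9] 95.7 99 42.225
grip 26.350543513700117 39.038493633270264 0.1
held 26.74806123239622
down -0.0 [ 526.7 -405.4   -1.8]
[ 550.5 -123.8] 95.5 99 49.55
grip 26.382973026457616 38.93325090408325 1.0
held 26.652981460055603
down -0.1 [ 530.1 -353.6   -1.8]
[ 550.4 -123.7] 95.6 99 57.2083
grip 26.556414128342748 38.933055996894836 0.3
held 26.364492894921444
down -0.7 [ 426.4 -346.6   -1.8]
(array([ 550.3, -124. ]), np.float64(95.7), 99) 65.6667 85.72332076345283
```

View pics/pl2.png

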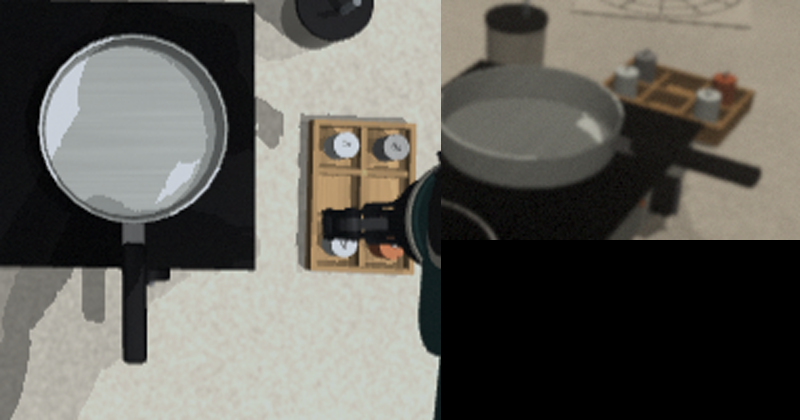

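The pan is empty and all four specimens stand upright in the corner cells. Sliding the pan back by its +y wall.

```bash
python3 - <<'E'
from h import *
pc=pan(snapshot("top"),[550.4,-124])[0]; p=pc+93*D; print(pc)
move_l([450,-150,220],vel=250); reach([*p,150],[np.pi,0,-.04]); move_l([*p,tz(79)],vel=100); clamp(60); print(read_opening(),read_ft_force().round(1))
if 2<read_opening()<8:
    q=LARGE+93*D; move_l([*q,tz(79)],vel=60); print(read_ee_pos().round(1),read_ft_force().round(1))
    dwell(.2); release(); move_l([*q,150],vel=150); reach([450,-200,220],[np.pi,0,0])
    print(pan(snapshot("top"),LARGE),LARGE,read_time_s())
E
```

```text
[ 550.3 -123.9]
2.991123337635876 [ 0.5 -0.   3.6]
[561.  197.3  49.1] [-0.5 -7.1 10.5]
(array([556.4, 107.4]), np.float64(95.9), 99) [557.1   105.816] 76.5583
```

```bash
python3 - <<'E'
from h import *
dwell(1); a=snapshot("top"); print(pan(a,LARGE)); cv2.imwrite("pics/fin.png",a[:,:,::-1])
E
```

```text
(array([556.4, 107.3]), np.float64(95.9), 99)
```

View pics/fin.png

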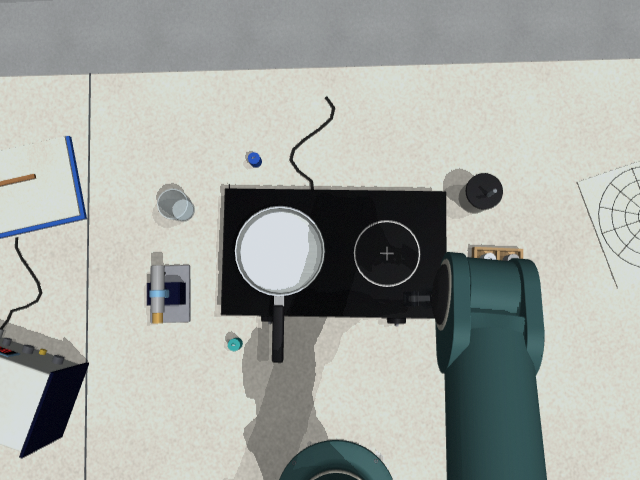

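The pan is centred at (280,250) over the large ring. The beaker at (175,204), the counter tube at (158,290), the calorimeter at (484,190) and both look-alikes have not moved.

```bash
python3 -c "
from rig import *
print(job_done())"
```

```text
the job is handed in; nothing more can be done
None
```

I handed the job in after about 78 s of robot time: all four specimens stand upright in their own tray cells, and the empty pan is back on the large ring, about 2 mm off centre by camera (it was about 2.5 mm off on the small ring during unloading).

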